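# Worn grill brick into the waste chute

### The job

Get the worn-down stub of grill brick into the waste chute of the steel worktop: push the sprung flap open with one finger and, while that finger keeps it open, push the stub along the worktop and over the lip into the chute with the other finger. The stub is greasy and crumbly, so only push it: do not lift, carry or squeeze it. Let the flap fall shut behind it, and leave everything else where it stands.

Things in the scene. Friction and masses are not known exactly. Their poses are not given: they have to be found in the camera images.
- worktop_unit: Fixed steel countertop unit, 500 mm deep (its x) by 400 mm wide (its y), 180 mm high, turned up to 15 degrees. Origin: centre of its underside, on the table. Its top is a flat deck at z = 180 mm with a waste chute let into it; a 20 mm upstand runs along the back edge (x = +240). The chute drops 150 mm to a closed drawer (floor at z = 30 mm).
- chute_lip (a point): Middle of the lip of the chute's mouth, at deck height; axes as the unit's. In this frame the mouth spans x -110 to +110 mm and y 0 (lip) to 120 mm (flap hinge). The landing, flat deck where the stub lies, is at y below 0. Cheeks 12 mm thick, rising with the flap from the lip to about 50 mm, flank the mouth outside x = -110 and +110.
- flap_hinge (a point): Middle of the flap's hinge, 45 mm above the deck, 120 mm beyond the lip in the unit's y; the hinge runs along the unit's x. A hinge housing 52 mm high stands on the deck 6 to 28 mm beyond it.
- flap (a joint): Flap angle, rad: 0 closed (start), 1.1 fully open. Closed, it slopes 21 degrees down from hinge to lip, free edge flush with the deck. Pushed down or to the unit's +y it swings down into the chute. Spring-closed: 2 N at the free edge starts it, held 0.7 open at deck height it pushes back with 8 N; let go, it shuts. The stub's weight does not open it.
- flap_edge (a point): Middle of the flap's free edge; at the lip when closed, it moves with the flap. The flap is a steel plate 214 mm wide, 128 mm long, 3 mm thick. Open by 0.4 it leaves about 27 mm clear between lip and edge, by 0.7 about 57 mm: the stub needs about 50 mm to drop freely.
- stub_center (a point): Centre of the worn stub of grill brick, a loose dark grey block, 44 mm (its x) by 38 mm (its y) by 26 mm high, about 0.06 kg, lying flat on the landing with its centre 40 to 110 mm before the lip, its axes within 15 degrees of the unit's. Its centre is 13 mm above the deck.
- sauce_cup_mid (a point): Small steel sauce cup, 56 mm across the rim and 34 mm high, open, standing on the landing beside the stub, to one side or the other (centres about 110 mm apart in the unit's x). Point half-way up. Leave it.
- shaker: Steel spice shaker, 48 mm across, 85 mm high, on the deck towards its back, beyond the stub and the cup. Origin: centre of its underside. Leave it.
- egg_ring: Steel egg ring, 80 mm across, 20 mm high, on the deck near its front edge. Origin: centre of its underside. Leave it.
- griddle: Fixed countertop griddle, 500 by 400 mm and 180 mm high with splash guards up to 228 mm, close on the +y side of the worktop unit and in line with it. Origin: centre of its underside.
- turner: Spatula lying on the griddle plate, 260 mm long. Leave it.
- new_brick: New grill brick, same dark stone as the stub but full size, 200 x 100 x 90 mm, on the table to the right of the worktop unit. Origin: centre of its underside. Leave it.
- cleaner_can: Spray can, 66 mm across, 215 mm high, on the table to the right of the unit. Origin: centre of its underside. Leave it.
- squeeze_bottle: Clear bottle, 60 mm across, 160 mm high, on the table to the right of the unit. Origin: centre of its underside. Leave it.
There are look-alikes about, which are no part of the job. Leave any orange look-alike of the part that bears stub_center alone.

How it is judged:
By the outcome, as a careful person would: the job done as asked, in the order asked, and still so for the second after the job is handed in, with the robot touching nothing.
It also fails if it takes over 35 s, if anything falls off the work surface, if the arm or the gripper's body presses on something with over 40 N, if the wrist force passes 120 N, or if a joint passes its speed limit or range.

### The arm

A 6-joint arm with a two-finger parallel gripper is mounted at the origin on the work surface. World frame = base frame: x ahead of the robot, y to its left, z up, the work surface at z = 0. Lengths are in m, angles in rad, forces in N, time in s.
With the tool pointing down it reaches from about 0.35 to 0.95 m from the base axis. Payload 17.4 kg.
Tool frame: the origin (TCP) lies at the very end of the fingers, on their centre line; the grasp point (between the pads) lies behind it (hold_point_z is the z of the grasp point in the tool frame, in m); z points along the fingers, y is the line along which they close (so a half turn about z gives the same grasp; the last joint's range is limited). The gripper opens to 93 mm and grips with 3 to 60 N. Pads are 15 mm wide; open, the fingers measure 128 mm over their backs; the gripper's body (75 mm by 188 mm) begins 65 mm behind the grasp point.
Start: joints at [-1.369, 0.116, 1.442, -0, 1.584, -0.038], TCP at [0.16, -0.656, 0.19] pointing down, gripper open.
Joint ranges: [-2.83, 2.83], [-0.83, 2.19], [0.07, 2.5], [-1.14, 4.28], [0.01, 3], [-2.97, 2.97]. Speed limits (rad/s): [1.89, 1.89, 2.22, 3.14, 3.14, 3.14].

### API

Orientations are given as [roll, pitch, yaw] about the fixed x, y, z axes, in that order (R = Rz(yaw) Ry(pitch) Rx(roll)).
In Python, from plant import read_state, grab_frame, job_done, hold_point_z gives the robot as it stands. The module is installed in compiled form; this text tells all that it offers.
- The arm moves only by the shell command python3 -m inch 'ROWS' [OPENING] [FORCE]. ROWS is JSON, a list of rows, each an object of numbers: "x", "y", "z": the shift along the tool's x, y, z in cm; "twist": the turn about the tool's z in rad. A call has 1 to 20 rows; each row shifts and turns the commanded pose from where the row before left it, along the tool's axes as they then stand; what a row does not reach is not made up. A row lasts 1/10 s, in which the tool goes at most 50 mm and 8.59 degrees, less where a joint would pass 70% of its speed; a pose out of reach is approached as far as the arm can. A call with a gripper value outside its range is refused whole. OPENING is the opening in per cent of the stroke, from 0 (shut) to 100 (fully open), set as the call begins (- or left out, the last holds). The fingers move at their own pace and stop on an object; FORCE is the grip in N (left out, the last holds). Time passes only in rows, so rows that do not move let the fingers close. It gives the time, the measured TCP pose, the force, the opening and the grip force at its end, in the units of the state.
- read_state(): the state, without advancing time (a new reading comes with each control period).
- grab_frame(name): name is "scene" or "top"; returns a dict with "image" (384x512x3 uint8, red, green, blue), "fx", "fy", "cx", "cy" (pixels), "world_to_cam" (4x4, takes a point from world to camera coordinates). Camera axes: x right, y down, z forward; pixel columns grow to the right and rows downward; lengths in m; the calibration is good to about 2 mm. A picture is of the moment at which its call begins. There is no depth.
- job_done(): hands the job in; it is judged then, once.
The state is a dict: "t": time; "joints": joint angles; "qvel": joint speeds; "tau": joint torques, N m; "eef_pos": TCP position; "eef_rot": TCP orientation; "wrist_force": force on the tool from outside, world axes, zero at the start; "torque": the same for the moment, N m; "grip_width": finger opening in m; "finger_force": force on a finger pad.
Only numpy, scipy, OpenCV 4.12 (cv2) and the standard library are available. Lean on these libraries where they do the work, as an engineer would, in place of code of your own. Each camera call takes 0.05 s, during which the arm holds its last target. There are 200 camera calls.

## Working session

There is one attempt and no reset: what is moved stays moved. The work goes in short steps, Python scripts to look and compute and a shell command to move; the robot and the scene stay as the last step left them, time stands still between calls to the robot, and variables do not carry over. Pictures are saved under pics/ and viewed, at most 10 in all, crops included, and the job is handed in when it is done.

```bash
mkdir -p pics
cat > h.py <<'E'
import numpy as np, cv2
from plant import *
def P(f,p):
    c=f["world_to_cam"]@np.r_[p,1]; return [f["fx"]*c[0]/c[2]+f["cx"], f["fy"]*c[1]/c[2]+f["cy"]]
def ray(f,u,v,z):
    M=np.linalg.inv(f["world_to_cam"]); d=M[:3,:3]@[(u-f["cx"])/f["fx"],(v-f["cy"])/f["fy"],1]; o=M[:3,3]
    return o+d*(z-o[2])/d[2]
def save(f,n,s=1.5,crop=None):
    im=f["image"][:,:,::-1]
    if crop: a,b,c,d=crop; im=im[b:d,a:c]
    cv2.imwrite(n,cv2.resize(im,None,fx=s,fy=s,interpolation=cv2.INTER_CUBIC))
E
python3 - <<'E'
from h import *
for n in("scene","top"):
    f=grab_frame(n); save(f,f"pics/{n}0.png"); np.save(n+"0.npy",f,allow_pickle=True)
    print(n,f["fx"],np.linalg.inv(f["world_to_cam"]).round(3).tolist())
print(read_state(),hold_point_z)
E
```

```text
scene 371.0700417465445 [[0.319, 0.768, -0.556, 1.272], [0.948, -0.255, 0.191, -0.239], [0.005, -0.588, -0.809, 1.165], [0.0, 0.0, 0.0, 1.0]]
top 393.12182546734846 [[-0.002, -0.992, 0.129, 0.375], [-1.0, 0.003, 0.007, -0.0], [-0.007, -0.128, -0.992, 1.639], [0.0, 0.0, 0.0, 1.0]]
{'t': 0.1, 'joints': array([-1.36880002e+00,  1.16404120e-01,  1.44214183e+00, -3.84868963e-07,
        1.58401488e+00, -3.78310722e-02]), 'qvel': array([-0.00076726, -0.00165516, -0.00067619, -0.00025301,  0.00066761,
        0.00041828]), 'tau': array([ 2.70090939e-03, -7.22897959e+01, -6.23863077e+01,  7.82167912e-02,
        2.26929341e-02, -9.92582477e-05]), 'eef_pos': array([ 0.16026714, -0.65549373,  0.18893705]), 'eef_rot': array([-3.14062516e+00, -3.62335988e-05,  2.39827356e-01]), 'wrist_force': array([-0.34397979, -0.2561014 , -0.26064033]), 'torque': array([ 0.00849411,  0.03682076, -0.06775486]), 'finger_force': 0.0, 'grip_width': 0.09312033087755196} -0.0188
```

View pics/scene0.png

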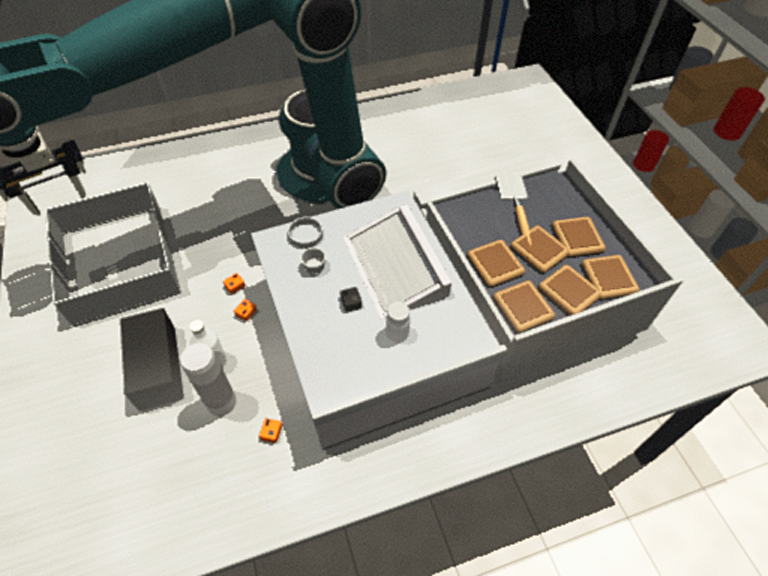

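View pics/top0.png

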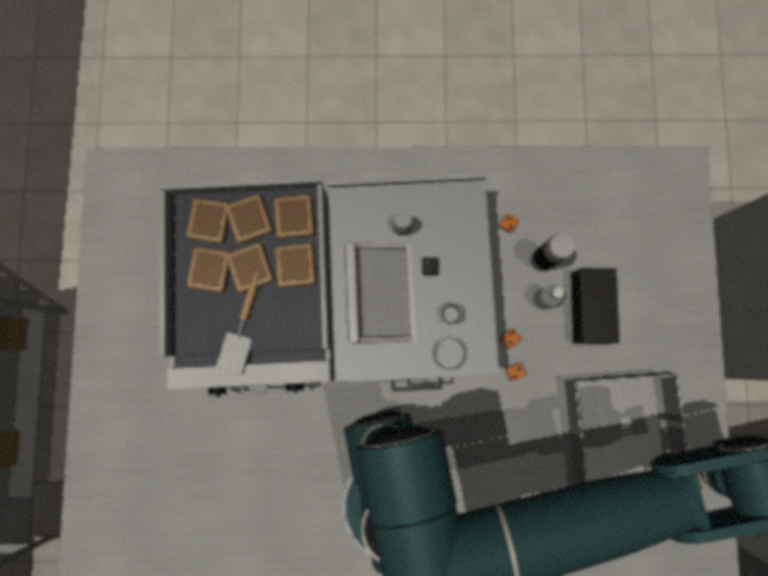

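The stub is the small dark block on the deck, at (350,298) in the enlarged scene picture and (430,266) in the enlarged top picture. The three orange blocks on the table are look-alikes, and the big dark one is new_brick. Next I measure the positions and check one crop.

Run:
```python
from h import *
for n,box in(("top",(215,110,340,260)),("scene",(165,125,345,300))):
    f=np.load(n+"0.npy",allow_pickle=True).item(); im=f["image"]; g=im.max(2)
    m=np.zeros_like(g); x0,y0,x1,y1=box
    m[y0:y1,x0:x1]=(g[y0:y1,x0:x1]<75)*255
    for c in cv2.findContours(m,cv2.RETR_EXTERNAL,cv2.CHAIN_APPROX_NONE)[0]:
        if 40<cv2.contourArea(c)<600:
            r=cv2.minAreaRect(c); bp=cv2.boxPoints(r)
            print(n,r, ray(f,*r[0],.206 if n=="top" else .196).round(4)); 
            print([ray(f,*p,.206).round(3)[:2].tolist() for p in bp])
f=np.load("top0.npy",allow_pickle=True).item(); s=np.load("scene0.npy",allow_pickle=True).item()
save(f,"pics/topc.png",4,(210,112,345,260)); save(s,"pics/scenec.png",4,(165,125,345,270))
```

```text
top ((286.5, 177.0), (10.0, 9.0), 90.0) [ 0.6148 -0.0856  0.206 ]
[[0.634, -0.069], [0.634, -0.102], [0.596, -0.102], [0.596, -0.069]]
top ((271.826416015625, 152.05958557128906), (6.262396335601807, 15.476036071777344), 59.74356460571289) [ 0.7091 -0.0319  0.206 ]
[[0.705, -0.001], [0.734, -0.051], [0.714, -0.063], [0.684, -0.013]]
top ((331.35614013671875, 186.51039123535156), (115.49381256103516, 4.554380893707275), 85.86532592773438) [ 0.5789 -0.2501  0.206 ]
[[0.796, -0.231], [0.798, -0.248], [0.369, -0.268], [0.368, -0.252]]
top ((218.49383544921875, 189.98336791992188), (124.13175201416016, 3.166740894317627), 88.06941223144531) [0.5672 0.1652 0.206 ]
[[0.802, 0.182], [0.803, 0.17], [0.342, 0.149], [0.341, 0.161]]
scene ((230.76431274414062, 275.2449035644531), (5.472161293029785, 44.32450485229492), 70.46334838867188) [ 0.8625 -0.1669  0.196 ]
[[0.861, -0.228], [0.856, -0.107], [0.872, -0.107], [0.877, -0.227]]
scene ((233.40000915527344, 199.69998168945312), (14.230247497558594, 11.70042610168457), 71.56504821777344) [ 0.6221 -0.0874  0.196 ]
[[0.603, -0.107], [0.6, -0.069], [0.654, -0.071], [0.656, -0.108]]
scene ((175.55172729492188, 143.3793182373047), (7.799204349517822, 22.28343963623047), 68.19859313964844) [ 0.3253 -0.2126  0.196 ]
[[0.325, -0.253], [0.308, -0.175], [0.346, -0.173], [0.361, -0.249]]
scene ((297.4999694824219, 163.0), (74.2588882446289, 5.316455841064453), 59.036251068115234) [0.5457 0.1633 0.196 ]
[[0.396, 0.141], [0.389, 0.161], [0.691, 0.175], [0.697, 0.157]]
```

View pics/topc.png

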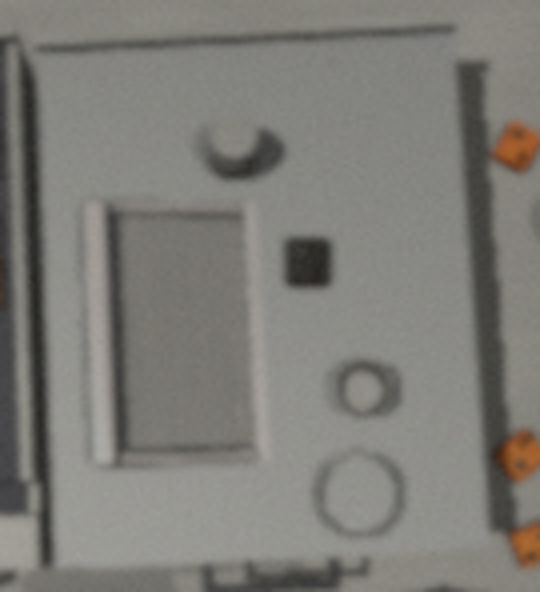

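View pics/scenec.png

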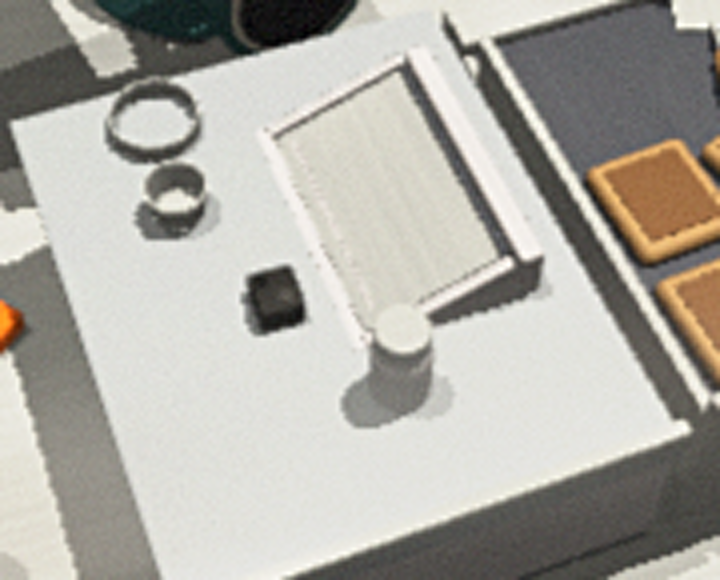

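The crops confirm the stub at (308,262) in the top crop and (275,297) in the scene crop. The lip line runs from (247,208) to (257,455) in the top crop. In the scene crop the cup is at (175,190) and the shaker at (400,360), both to the side of the stub's path.

Run:
```python
from h import *
f=np.load("top0.npy",allow_pickle=True).item(); s=np.load("scene0.npy",allow_pickle=True).item()
T=lambda u,v,z=.18: ray(f,210+u/4-.375,112+v/4-.375,z)
S=lambda u,v,z=.18: ray(s,165+u/4-.375,125+v/4-.375,z)
def pr(n,a,b):
    d=b-a; print(n,a[:2].round(3),b[:2].round(3),"ang",np.degrees(np.arctan2(d[1],d[0])).round(2),"len",np.linalg.norm(d).round(3))
pr("lip in",T(257,455),T(246,208)); pr("lip out",T(268,460),T(257,205)); pr("scene lip out",S(264,135),S(362,345))
pr("scene lip inner",S(277,140),S(370,322))
pr("housing T",T(103,465,.232),T(92,203,.232)); pr("housing S",S(415,52,.232),S(543,258,.232))
pr("deck right S",S(10,122),S(160,580)); pr("deck right T",T(487,530),T(455,30))
pr("back T",T(455,27,.2),T(38,48,.2))
print("stub",T(308,262,.206),"S top",S(274,283,.206),"shaker",T(238,165,.18), S(400,395), "cup",T(363,388,.21),"cupS",S(175,185,.214))
# brick darkness subpixel centroid
g=f["image"].max(2).astype(float)[165:190,274:300]; w=np.clip(120-g,0,None); w[w<20]=0
yy,xx=np.mgrid[165:190,274:300]; print("stub centroid",ray(f,(w*xx).sum()/w.sum(),(w*yy).sum()/w.sum(),.2))
```

```text
lip in [ 0.438 -0.039] [ 0.671 -0.03 ] ang 2.21 len 0.233
lip out [ 0.433 -0.049] [ 0.673 -0.04 ] ang 2.08 len 0.24
scene lip out [ 0.441 -0.044] [ 0.674 -0.032] ang 2.88 len 0.234
scene lip inner [ 0.45  -0.035] [ 0.655 -0.019] ang 4.33 len 0.206
housing T [0.427 0.1  ] [0.665 0.112] ang 2.78 len 0.238
housing S [0.435 0.096] [0.674 0.116] ang 4.73 len 0.24
deck right S [ 0.356 -0.251] [ 0.816 -0.231] ang 2.52 len 0.461
deck right T [ 0.369 -0.249] [ 0.843 -0.231] ang 2.27 len 0.475
back T [ 0.84  -0.228] [0.821 0.167] ang 92.74 len 0.395
stub [ 0.6143646  -0.08600965  0.206     ] S top [ 0.61266694 -0.08505599  0.206     ] shaker [ 0.71206851 -0.0221994   0.18      ] [ 0.72643674 -0.01901966  0.18      ] cup [ 0.49725438 -0.13465441  0.21      ] cupS [ 0.49811468 -0.13534933  0.214     ]
stub centroid [ 0.61484151 -0.08646383  0.2       ]
```

```bash
python3 -m inch '[{"z":-4,"twist":0.1},{"z":-4,"twist":0.1},{"z":-4},{"z":-4}]' 100 && python3 -m inch '[{"x":2.5,"y":-3},{"x":2.5,"y":-3},{"x":2.5,"y":-3},{"x":2.5,"y":-3},{"x":2.5,"y":-3},{"x":2.5,"y":-3},{"x":2.5,"y":-3},{"x":2.5,"y":-3},{"x":2.5,"y":-3},{"x":2.5,"y":-3},{"x":2.5,"y":-3},{"x":2.5,"y":-3},{"x":2.5,"y":-3},{"x":2.5,"y":-3},{"x":2.5,"y":-3},{"x":2.5,"y":-3},{"x":2.5,"y":-3},{"x":2.5,"y":-3},{"x":2.5,"y":-3},{}]'
```

```text
invalid input
```

```bash
python3 -c "
from h import *
s=read_state();print(s['t'],s['eef_pos'],s['eef_rot'],s['grip_width'])"; python3 -m inch '[{"x":0,"y":0,"z":-4,"twist":0.1},{"x":0,"y":0,"z":-4,"twist":0.1},{"x":0,"y":0,"z":-4,"twist":0},{"x":0,"y":0,"z":-4,"twist":0}]' 100
```

```text
0.1 [ 0.16026714 -0.65549373  0.18893705] [-3.14062516e+00 -3.62335988e-05  2.39827356e-01] 0.09312033087755196
t: 0.5
eef_pos: [0.1602, -0.6554, 0.3508]
eef_rot: [-3.141, 0.0, 0.04]
wrist_force: [0.3, -0.9, 0.1]
grip_width: 0.0934
finger_force: 0.0
```

```bash
python3 -m inch '[{"x":2.5,"y":-3,"z":0,"twist":0},{"x":2.5,"y":-3,"z":0,"twist":0},{"x":2.5,"y":-3,"z":0,"twist":0},{"x":2.5,"y":-3,"z":0,"twist":0},{"x":2.5,"y":-3,"z":0,"twist":0},{"x":2.5,"y":-3,"z":0,"twist":0},{"x":2.5,"y":-3,"z":0,"twist":0},{"x":2.5,"y":-3,"z":0,"twist":0},{"x":2.5,"y":-3,"z":0,"twist":0},{"x":2.5,"y":-3,"z":0,"twist":0},{"x":2.5,"y":-3,"z":0,"twist":0},{"x":2.5,"y":-3,"z":0,"twist":0},{"x":2.5,"y":-3,"z":0,"twist":0},{"x":2.5,"y":-3,"z":0,"twist":0},{"x":2.5,"y":-3,"z":0,"twist":0},{"x":2.5,"y":-3,"z":0,"twist":0},{"x":2.5,"y":-3,"z":0,"twist":0},{"x":2.5,"y":-3,"z":0,"twist":0},{"x":2.5,"y":-3,"z":0,"twist":0},{"x":0,"y":0,"z":0,"twist":0}]'
```

```text
t: 2.5
eef_pos: [0.6139, -0.0641, 0.3481]
eef_rot: [-3.141, 0.002, 0.043]
wrist_force: [-0.3, 0.0, 0.6]
grip_width: 0.0929
finger_force: 0.0
```

```bash
python3 -m inch '[{"x":0,"y":0.4,"z":-0,"twist":0},{"x":0,"y":0,"z":3.3,"twist":0},{"x":0,"y":0,"z":3,"twist":0},{"x":0,"y":0,"z":3,"twist":0},{"x":0,"y":0,"z":3,"twist":0},{"x":0,"y":0,"z":1,"twist":0},{"x":0,"y":0,"z":0,"twist":0}]'
python3 - <<'E'
from h import *
s=grab_frame("scene"); save(s,"pics/s1.png",4,(165,125,345,270))
p=read_state()["eef_pos"]
for d in(-.064,-.0465,.0465,.064): print(d,[(np.array(P(s,p+[-.044*d,d,dz]))-[165,125])*4 for dz in (0,-p[2]+.18)])
E
```

```text
t: 3.2
eef_pos: [0.6116, -0.0721, 0.2158]
eef_rot: [-3.141, 0.002, 0.039]
wrist_force: [0.3, -0.6, 0.1]
grip_width: 0.093
finger_force: 0.0
-0.064 [array([209.77854236, 292.32731393]), array([213.38690698, 319.10520218])]
-0.0465 [array([231.25228643, 285.72139412]), array([234.30037028, 312.58304881])]
0.0465 [array([343.06082818, 251.3259828 ]), array([343.24818728, 278.60616216])]
0.064 [array([363.67571917, 244.98427005]), array([363.34598736, 272.33838467])]
```

View pics/s1.png

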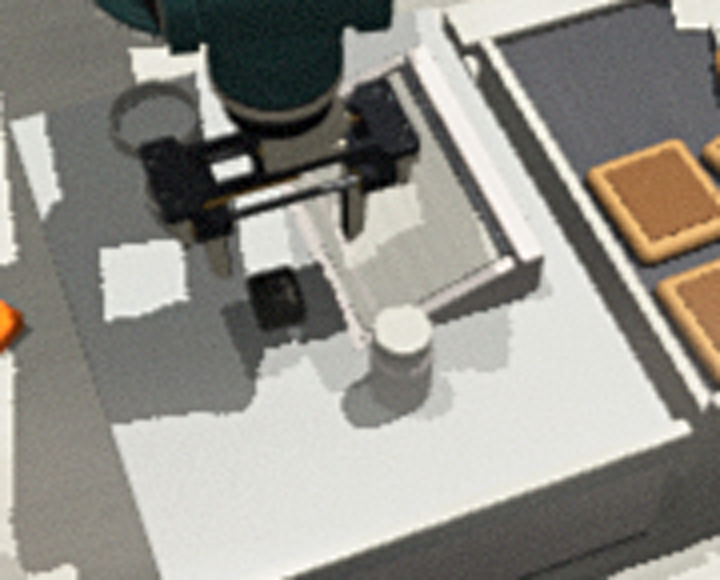

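The image shows the rear finger at (222,275), behind the stub at (275,297), and the front finger at (352,237), over the flap. I check the tips against their predicted position in a zoom.

Run:
```python
from h import *
s=grab_frame("scene"); im=s["image"][170:215,205:265,::-1].astype(float)
im=np.clip(im*1.3,0,255).astype(np.uint8); im=cv2.resize(im,None,fx=12,fy=12,interpolation=cv2.INTER_CUBIC)
p=read_state()["eef_pos"]
for d in(-.064,-.0465,.0465,.064):
  for e in (-.0075,.0075):
    q=(np.array(P(s,p+[-.044*d+e,d+e*.04,0]))-[205,170]+.5)*12; cv2.circle(im,tuple(q.astype(int).tolist()),3,(0,0,255),-1)
cv2.imwrite("pics/s2.png",im)
```

```text
(no output)
```

View pics/s2.png

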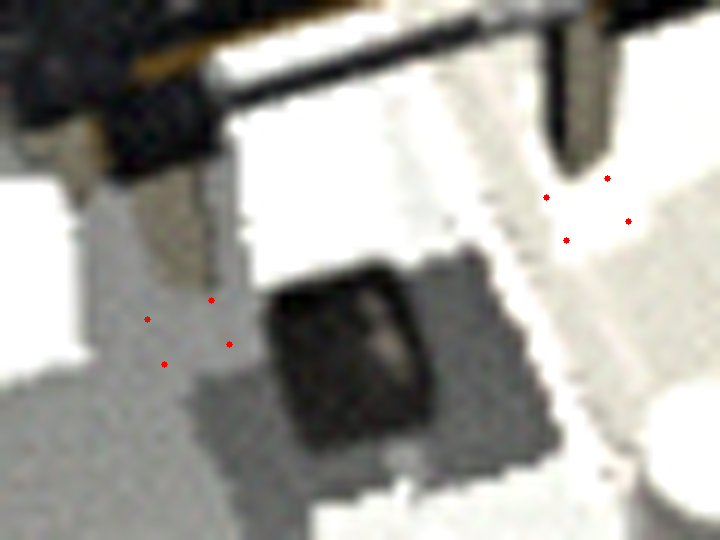

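```bash
python3 -m inch '[{"x":0.2,"y":0,"z":1,"twist":0},{"x":0,"y":0,"z":0.9,"twist":0},{"x":0,"y":0,"z":0.8,"twist":0},{"x":0,"y":0,"z":0,"twist":0}]'
python3 - <<'E'
from h import *
s=grab_frame("scene"); im=s["image"][165:215,205:265,::-1].astype(float)
im=np.clip(im*1.3,0,255).astype(np.uint8); im=cv2.resize(im,None,fx=8,fy=8,interpolation=cv2.INTER_CUBIC)
p=read_state()["eef_pos"]
for d in(-.064,-.0465,.0465,.064):
  for e in (-.0075,.0075):
    q=(np.array(P(s,p+[-.044*d+e,d+e*.04,0]))-[205,165]+.5)*8; cv2.circle(im,tuple(q.astype(int).tolist()),2,(0,0,255),-1)
t=grab_frame("top"); it=cv2.resize(t["image"][140:240,240:300,::-1],None,fx=4,fy=4,interpolation=cv2.INTER_CUBIC)
for d in(-.094,.094):
  for e in (-.0375,.0375):
    q=(np.array(P(t,p+[-.044*d+e,d+e*.04,.09]))-[240,140]+.5)*4; cv2.circle(it,tuple(q.astype(int).tolist()),2,(0,0,255),-1)
cv2.imwrite("pics/s3.png",np.hstack([im,it]))
E
```

```text
t: 3.7
eef_pos: [0.6139, -0.071, 0.1879]
eef_rot: [-3.141, 0.002, 0.04]
wrist_force: [0.4, 0.3, -0.1]
grip_width: 0.0928
finger_force: 0.0
```

View pics/s3.png

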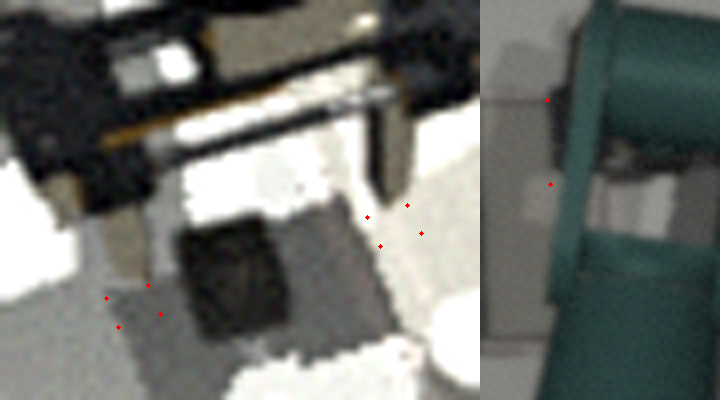

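The predicted and seen tips agree to within the finger's taper, and the rear finger stands clear behind the stub. Now I lower to just above the deck.

```bash
python3 -m inch '[{"x":0,"y":0,"z":0.4,"twist":0},{"x":0,"y":0,"z":0,"twist":0}]'; python3 -m inch '[{"x":0,"y":-0.5,"z":0,"twist":0},{"x":0,"y":-0.5,"z":0,"twist":0},{"x":0,"y":-0.5,"z":0,"twist":0},{"x":0,"y":-0.5,"z":0,"twist":0},{"x":0,"y":0,"z":0,"twist":0}]'
python3 - <<'E'
from h import *
s=grab_frame("scene"); save(s,"pics/s4.png",6,(200,155,290,225))
E
```

```text
t: 4.0
eef_pos: [0.6144, -0.0711, 0.1853]
eef_rot: [-3.142, 0.0, 0.04]
wrist_force: [-0.8, -0.5, 0.3]
grip_width: 0.0933
finger_force: 0.0
t: 4.5
eef_pos: [0.6136, -0.0504, 0.1856]
eef_rot: [-3.142, -0.0, 0.041]
wrist_force: [-0.2, -0.4, 1.0]
grip_width: 0.0931
finger_force: 0.0
```

View pics/s4.png

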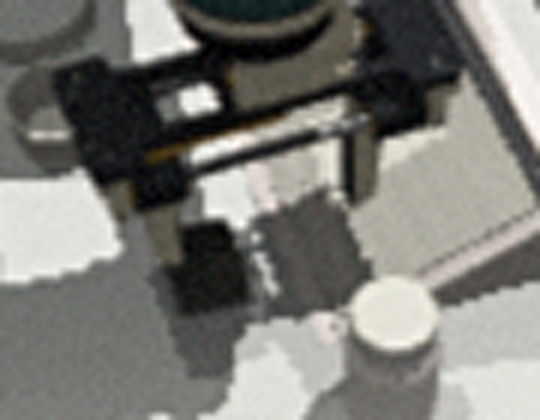

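The picture shows the rear finger touching the stub at about (180,260), and the flap is starting to open, with a dark slot at the lip (265,250). I keep pushing.

```bash
python3 -m inch '[{"x":0,"y":-0.5,"z":0,"twist":0},{"x":0,"y":-0.5,"z":0,"twist":0},{"x":0,"y":-0.5,"z":0,"twist":0},{"x":0,"y":-0.5,"z":0,"twist":0},{"x":0,"y":-0.5,"z":0,"twist":0},{"x":0,"y":-0.5,"z":0,"twist":0},{"x":0,"y":0,"z":0,"twist":0}]'
python3 - <<'E'
from h import *
s=grab_frame("scene"); save(s,"pics/s5.png",6,(200,155,290,225))
E
```

```text
t: 5.25
eef_pos: [0.6124, -0.0206, 0.1856]
eef_rot: [-3.141, -0.0, 0.04]
wrist_force: [-0.8, -0.0, -0.0]
grip_width: 0.0929
finger_force: 0.0
```

View pics/s5.png

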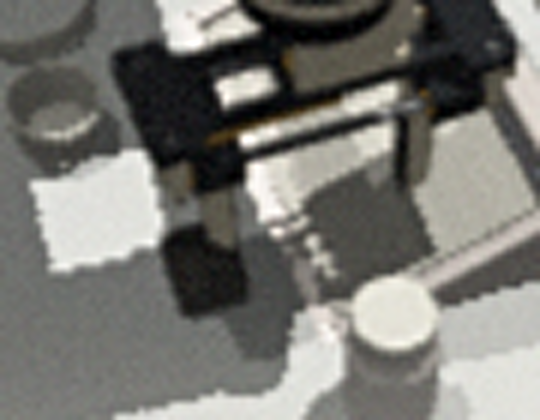

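The stub has not moved, at (205,265). The finger is drawn over its top, so the open fingertips sit about 20 to 25 mm higher than the stated TCP and the finger passed above the stub. I back off and feel for the deck.

```bash
python3 -m inch '[{"x":0,"y":1,"z":0,"twist":0},{"x":0,"y":1,"z":0,"twist":0},{"x":0,"y":1,"z":0,"twist":0},{"x":0,"y":1,"z":0,"twist":0},{"x":0,"y":1,"z":0,"twist":0},{"x":0.2,"y":0.2,"z":0,"twist":0},{"x":0,"y":0,"z":0.7,"twist":0},{"x":0,"y":0,"z":0.5,"twist":0},{"x":0,"y":0,"z":0,"twist":0}]'
python3 - <<'E'
from h import *
s=grab_frame("scene"); g=s["image"].max(2)
# stub blob
m=((g<70)*255).astype(np.uint8); m[:185]=0;m[216:]=0;m[:,:222]=0;m[:,250:]=0
for c in cv2.findContours(m,0,1)[0]:
    if cv2.contourArea(c)>20: print(cv2.minAreaRect(c))
# finger edges: enlarged pixels region of front finger col values
p=read_state()["eef_pos"]
for d in(-.0465,.0465):
    for off in (0,.02,.025): print(d,off,np.round(P(s,p+[-.044*d,d,off]),1))
for r in range(172,204): print(r,' '.join('%3d'%v for v in g[r,210:262]))
E
```

```text
t: 6.2
eef_pos: [0.6161, -0.0727, 0.1722]
eef_rot: [-3.141, 0.002, 0.04]
wrist_force: [0.3, -0.1, -0.6]
grip_width: 0.093
finger_force: 0.0
((234.07998657226562, 199.5600128173828), (14.707822799682617, 14.9906644821167), 81.8698959350586)
((229.0896453857422, 186.5613250732422), (7.867415428161621, 20.591259002685547), 60.945396423339844)
-0.0465 0 [223.9 205.4]
-0.0465 0.02 [223.5 201.9]
-0.0465 0.025 [223.4 201. ]
0.0465 0 [251.  196.9]
0.0465 0.02 [251.  193.4]
0.0465 0.025 [251.  192.5]
172  27  33  48  45  35  40  23  21  11  18   6  15  14  13  25  30  18  18  16  14  29  72  91  87  83  82  86  87  89  94  89  91  93  88  90  91  95  97 127 132 156 113  49  42  50  39  31  25  26  20  41  42
173  20  29  30  24  25  18  22  22  15  13  19  28  40  52  52  38  32  26  10  14  57  81  95  93  89  94  95  98  89  90  91  96  92  86  98  96  97  94 106 104  98  69  44  33  27  28  22  12  16  19  22  28
174  24  22  24  20  11  15  14  19  26  46  58  52  40  60  44  44  61  89  45  19  43  69  92  88  87 102  94  90  90  88  90  94  95  94  91  95  88  73  72  49  32  31  22  16
[... 5480 characters left out ...]
  69  78  74  88  90  82  81  72 103 159 183 197 189 171 173 174
201 115 104 104 106 111 112 114 114  90  85  93  90  93  68  68  78  73  71  42  21  30  32  37  31  24  26  22  25  23  32  27  55  77  78  71  74  75  79  70  81  89  89  66  66  83 158 183 192 186 181 172 173
202 103 110 106 112 109 112 112  92  75  73  93  96  89  71  68  70  72  78  53  29  25  41  30  33  31  26  23  20  27  27  25  55  69  73  73  81  76  75  71  79  83  91  83  79  71 100 159 191 189 180 192 214
203 114 110 116 115 111 115 116  84  69  76  77  84  93  81  71  75  74  69  57  30  24  29  33  28  27  28  28  25  26  21  26  51  67  75  75  75  69  72  76  78  80  90  85  75  69  83 160 178 177 192 221 233
```

```bash
python3 -m inch '[{"x":0,"y":0.4,"z":0,"twist":0},{"x":0,"y":0.4,"z":0,"twist":0},{"x":0,"y":0,"z":0.5,"twist":0},{"x":0,"y":0,"z":0.3,"twist":0},{"x":0,"y":0,"z":0,"twist":0}]'; for i in 1; do python3 -m inch '[{"x":0,"y":0,"z":0.2,"twist":0},{"x":0,"y":0,"z":0,"twist":0}]'; done
python3 -m inch '[{"x":0,"y":0,"z":0.2,"twist":0},{"x":0,"y":0,"z":0,"twist":0}]'
```

```text
t: 6.75
eef_pos: [0.6166, -0.081, 0.1648]
eef_rot: [-3.141, 0.001, 0.04]
wrist_force: [-0.3, -0.4, -0.3]
grip_width: 0.0931
finger_force: 0.0
t: 6.95
eef_pos: [0.6167, -0.081, 0.1633]
eef_rot: [-3.142, 0.0, 0.04]
wrist_force: [-0.1, 0.1, 0.6]
grip_width: 0.0929
finger_force: 0.0
t: 7.15
eef_pos: [0.6167, -0.081, 0.1613]
eef_rot: [-3.142, 0.0, 0.04]
wrist_force: [-0.4, 0.0, 0.8]
grip_width: 0.0933
finger_force: 0.0
```

```bash
python3 -m inch '[{"x":0,"y":0,"z":0.2,"twist":0},{"x":0,"y":0,"z":0,"twist":0}]' | grep -E "pos|wrist"
python3 -m inch '[{"x":0,"y":0,"z":0.1,"twist":0},{"x":0,"y":0,"z":0,"twist":0}]' | grep -E "pos|wrist"
python3 -m inch '[{"x":0,"y":0,"z":0.1,"twist":0},{"x":0,"y":0,"z":0,"twist":0}]'| grep -E "pos|wrist"
```

```text
eef_pos: [0.6167, -0.0811, 0.1592]
wrist_force: [0.1, -0.3, -0.8]
eef_pos: [0.6168, -0.0811, 0.1584]
wrist_force: [-0.1, -0.3, -0.1]
eef_pos: [0.6168, -0.081, 0.1574]
wrist_force: [0.5, -0.8, 0.1]
```

```bash
python3 -m inch '[{"x":0,"y":0,"z":0.1,"twist":0},{"x":0,"y":0,"z":0,"twist":0}]' | grep -E "pos|wrist"
python3 -m inch '[{"x":0,"y":0,"z":0.1,"twist":0},{"x":0,"y":0,"z":0,"twist":0}]' | grep -E "pos|wrist"
python3 - <<'E'
from h import *
s=grab_frame("scene"); np.save("s6.npy",s,allow_pickle=True); g=s["image"].max(2)
p=read_state()["eef_pos"]
for d in(-.0465,.0465): print(d,np.round(P(s,p+[-.044*d,d,.023]),1))
for r in range(193,210): print(r,' '.join('%3d'%v for v in g[r,214:232]))
for r in range(188,200): print(r,' '.join('%3d'%v for v in g[r,242:258]))
E
```

```text
eef_pos: [0.6168, -0.0811, 0.1564]
wrist_force: [-0.3, 0.8, -0.5]
eef_pos: [0.6167, -0.0811, 0.1554]
wrist_force: [1.1, 0.2, -0.2]
-0.0465 [221.3 205.3]
0.0465 [248.6 196.7]
193  14  21  17  28  26  14  22  34  53  45  38  43  43  42  23  32  27  31
194  22  18  20  26  26  26  20  24  57  68  97 104  76  40  25  11   8  16
195  25  25  20  22  20  21  17  27  95 112 117 113  84  38  24  26  23  15
196  17  27  11  21  19  14  14  12  98 121 113 117  79  33  19  20  21  21
197  17  19  16  10  14  24  19  27  82 107 115 116  87  43  18  21  19  18
198  16  15  14  17  22  39  60  96 104 111 116 117 114  57  24  17  29  19
199  26  32  43  58  75  82  68 100  92  87  79  84 105  77  37  29  30  36
200  86  91  81  90  90  95  62  74  69  71  70  72  85  58  35  30  27  30
201 113 105  93  90  92  92  69  59  66  69  74  73  77  72  39  29  26  18
202  96  78  91  90  96  92  86  66  62  70  72  72  72  73  53  29  28  23
203  75  67  84  90  96  89  94  62  69  71  74  71  71  76  52  30  27  19
204  86  69  80  90  88  93  93  69  66  73  72  71  69  76  72  43  24  26
205  83  71  7
[... 481 characters left out ...]
  88 144 178 180 178
190 195 205 161 176 180 112  34  13  80  94  90  87 135 172 179 175
191 118 114  88 119 134 109  46  31  79  90  87  87 156 179 175 172
192  62  67  74 117 135 107  46  23  77  93  93  94 171 181 176 177
193  71  67  71  89 101  79  33  28  77  96  88 105 174 182 173 178
194  69  72  70  75  77  70  31  18  83  88  84 108 176 189 179 173
195  75  69  74  75  84  81  41  26  81  88  88 108 171 189 177 170
196  76  67  71  72  78  83  58  36  80  89 113 155 183 191 185 178
197  71  69  69  73  73  85  81  48  71  91 149 177 178 190 192 185
198  71  77  76  65  74  75  86  68  82  91 161 184 180 182 191 182
199  72  75  73  70  70  72  84  76  79  74 102 165 180 176 186 190
```

```bash
for i in 1; do python3 -m inch '[{"x":0,"y":0,"z":0.1,"twist":0},{"x":0,"y":0,"z":0,"twist":0}]' | grep -E "pos|wrist"
python3 -m inch '[{"x":0,"y":0,"z":0.1,"twist":0},{"x":0,"y":0,"z":0,"twist":0}]' | grep -E "pos|wrist"; done
```

```text
eef_pos: [0.6167, -0.0811, 0.1544]
wrist_force: [0.1, -0.7, 0.9]
eef_pos: [0.6167, -0.0811, 0.1534]
wrist_force: [-0.9, 0.0, -0.4]
```

Run:
```python
from h import *
a=np.load("scene0.npy",allow_pickle=True).item()["image"]; b=grab_frame("scene"); save(b,"pics/s7.png",8,(205,165,275,220))
```

```text
(no output)
```

View pics/s7.png

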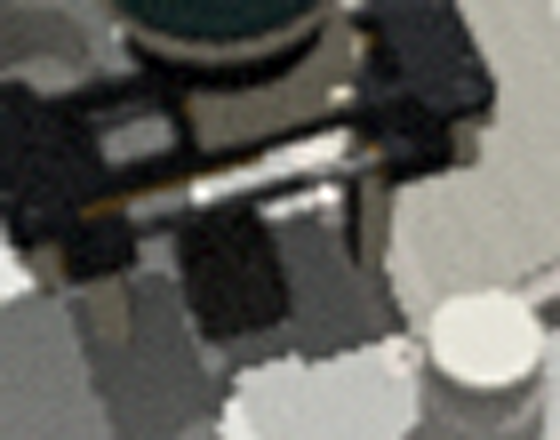

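The rear fingertip ends at (118,345) and the front one at (372,268) in this crop, both near deck height, with the rear tip well behind the stub at (190–285, 215–335).

Run:
```python
from h import *
s=np.load("s6.npy",allow_pickle=True).item()
q=lambda u,v,z: ray(s,205+u/8-.4,165+v/8-.4,z).round(4)
for z in(.176,.18,.184): print(z,"rear",q(118,345,z),"front",q(372,268,z))
print("stub base left near",q(203,338,.18),"stub top far-left",q(185,215,.206),"top far right",q(255,205,.206))
p=read_state()["eef_pos"]; print(p)
for d in(-.0465,-.064,.0465,.064): print(d,[((np.array(P(s,p+[-.044*d+e,d,.027]))-[205,165]+.4)*8).round(0) for e in(-.0075,.0075)])
```

```text
0.176 rear [ 0.6243 -0.1355  0.176 ] front [ 0.6208 -0.028   0.176 ]
0.18 rear [ 0.6269 -0.136   0.18  ] front [ 0.6234 -0.0289  0.18  ]
0.184 rear [ 0.6295 -0.1364  0.184 ] front [ 0.626  -0.0298  0.184 ]
stub base left near [ 0.6343 -0.1031  0.18  ] stub top far-left [ 0.5927 -0.097   0.206 ] top far right [ 0.5968 -0.0692  0.206 ]
[ 0.61677533 -0.08106844  0.15346146]
-0.0465 [array([128., 308.]), array([138., 338.])]
-0.064 [array([ 86., 321.]), array([ 96., 351.])]
0.0465 [array([346., 240.]), array([358., 269.])]
0.064 [array([387., 227.]), array([398., 256.])]
```

```bash
python3 -m inch '[{"x":-0.2,"y":0,"z":-0.2,"twist":0},{"x":0,"y":-0.5,"z":0,"twist":0},{"x":0,"y":-0.5,"z":0,"twist":0},{"x":0,"y":-0.5,"z":0,"twist":0},{"x":0,"y":-0.5,"z":0,"twist":0},{"x":0,"y":-0.5,"z":0,"twist":0},{"x":0,"y":-0.5,"z":0,"twist":0},{"x":0,"y":-0.5,"z":0,"twist":0},{"x":0,"y":0,"z":0,"twist":0}]'
cat > st.py <<'E'
from h import *
s=grab_frame("scene"); g=s["image"].max(2); m=((g<52)*255).astype(np.uint8)
m[:188]=0;m[218:]=0;m[:,:222]=0;m[:,262:]=0
for c in cv2.findContours(m,0,1)[0]:
    if cv2.contourArea(c)>20:
        r=cv2.minAreaRect(c); print(np.round(r[0],1),np.round(r[1],1),round(r[2]),"bbox",cv2.boundingRect(c),ray(s,*r[0],.193).round(3))
for r in range(190,212,2): print(r,' '.join('%3d'%v for v in g[r,222:268]))
E
python3 st.py
```

```text
t: 9.55
eef_pos: [0.6135, -0.0455, 0.1557]
eef_rot: [-3.141, -0.0, 0.04]
wrist_force: [0.3, 0.0, 3.5]
grip_width: 0.0932
finger_force: 1.2
[233.6 195.2] [23.3 16.1] 63 bbox (222, 188, 23, 19) [ 0.604 -0.081  0.193]
190  28  17  20  20  16  22  28  25  28  20  24  34  63  66  57  43  46  62 125 187 202 208 225 229 138  60  80 100  87  72  76  85  88  90  89  71  30  19  78  93  88  93 166 174 168 168
192  91  87  41  23  14  23  17  17  14  18  15  18  18  22  26  22  26  19  26  65 106  89  81  86 176 135  64  53  67  77  76  82  82  82  78  73  54  22  74  91  86 121 163 173 171 167
194  90  85  47  14  19  19  21  26  46  30  14  11  22  25  26  21  18  21  22  14  50 104 115  83  86  96  79  66  67  72  77  76  85  80  76  76  81  61  78  85  78  89 154 168 176 175
196  69  93 104  97  81  81  92  89  93  72  28  22  21  22  21  34  35  41  50  31  26  46  62  69 130 212 151  81  57  70  76  78  75  85  77  80  72  73  80  79  75  71  81 150 172 176
198 107 111  97  83  72  85  98  95  92  68  32  23  19  23  18  27  36  33  41  29  17  24  48  63  70 125 208 148  83  58  72  73  
[... 482 characters left out ...]
  26  22  23  29  23  38  32  49  50  62  70  78  76  74  78  68  78  82  87  78  58  67  82  79 104 208 236 235 232 230 228 226 227 227
206 115 118 117 113  83  74  74  76  77  75  77  72  57  49  61  71  72  77  82 105 105  91  80  67  78  84  83  89 162 204 210 143  96  63  60  87 160 222 231 227 228 228 229 230 231 228
208 115 119 113 113 110  87  72  74  76  80  77  78  76  81  73  77  77  78  77  75  90  84  83 157 199 194 200 195 191 195 215 225 225 197 191 195 168 220 234 228 228 228 228 229 227 230
210 115 115 123 117 117 111  83  79  84  79  77  80  80  79  81  80  80  83  81  79  82  78 158 188 190 193 192 191 191 194 197 214 221 206 193 173 117 157 221 235 232 229 229 228 227 230
```

The stub is moving (its left edge went from column 228 to 232), and the flap is pushing back. I keep going.

```bash
python3 -m inch '[{"x":0,"y":-0.5,"z":0,"twist":0},{"x":0,"y":-0.5,"z":0,"twist":0},{"x":0,"y":-0.5,"z":0,"twist":0},{"x":0,"y":-0.5,"z":0,"twist":0},{"x":0,"y":0,"z":0,"twist":0}]'
python3 st.py
```

```text
t: 10.1
eef_pos: [0.6126, -0.0254, 0.1556]
eef_rot: [-3.141, -0.0, 0.04]
wrist_force: [-0.0, -0.2, 3.5]
grip_width: 0.0931
finger_force: 1.7
[242.6 195. ] [34.3 16. ] 47 bbox (225, 188, 32, 19) [ 0.612 -0.054  0.193]
190 228 231 188 117  77  81  86  97  73  35  20  22  19  21  21  21  18  15  28  17  19  20  24  29  10  25  37 104 154 166 164 128  86  77  66  71  75  75  79  78  77  74  32  33  83  96
192 227 226 232 197 159 108  86  95  81  39  14  14  23  17  32  29  16  13  16  13  23  13  17  18  18  16  33  33  80  82  76  76  79  83  80  75  76  73  78  77  78  74  69  52  81  84
194 227 229 228 232 227 140  70  70  93  80  69  82  86  96  91  66  34  15  22  19  27  31  34  46  48  33  20  33  33  57  75  76  74  79  84  76  76  74  71  77  82  73  78  74  80  74
196 177 150 123 109 106 106 105 111  91  80  87  88  93  87  95  75  44  18  23  19  23  33  35  37  37  31  20  21  27  30  55  73  81  76  85  79  74  79  81  76  75  74  76  79  81  84
198 104 110 108 116 112 113 115 114  80  70  74  80  92  94  97  86  37  21  11  22  23  22  28  37  33  25  27  23  45  56  41  60
[... 484 characters left out ...]
  73  76  71  74  77  72  48  45  52  64  72  73  81 103 110  86  84  80  78  93  64  47  67  79 105 210 239 233 231 228 230 226 228 228
206 112 116 113 116 114 115 111 115 110 115 104  81  79  77  74  82  74  77  77  78  77  79  76  83  71  74  91  71  80 185 211 229 222 118  45  73 161 229 233 227 227 229 230 228 229 229
208 116 113 111 115 118 116 117 116 115 114 117  87  78  75  78  73  74  78  74  81  74  77  82  78  76  76  74  94 162 194 218 221 222 196 189 181 161 220 233 229 228 224 228 228 229 227
210 115 115 119 109 116 117 111 116 111 120 114 119 118  93  81  80  79  80  82  84  81  76  81  74  80  83  77 134 211 226 204 213 222 209 191 172 115 162 225 233 231 230 230 227 231 231
```

```bash
python3 -m inch '[{"x":0,"y":-0.5,"z":0,"twist":0},{"x":0,"y":-0.5,"z":0,"twist":0},{"x":0,"y":-0.5,"z":0,"twist":0},{"x":0,"y":-0.4,"z":0,"twist":0},{"x":0,"y":0,"z":0,"twist":0}]'
python3 st.py
```

```text
t: 10.65
eef_pos: [0.6119, -0.007, 0.1555]
eef_rot: [3.141, -0.0, 0.04]
wrist_force: [0.5, -3.6, 2.9]
grip_width: 0.0929
finger_force: 2.4
[248.5 195.5] [25.7 13.3] 54 bbox (237, 188, 21, 19) [ 0.62  -0.036  0.193]
190 227 227 220 224 225 225 226 228 228 203 125  84  90  90  78  42  15  15  18  13  19  22  20  11  21  15  23  16  22  14  15  70 105 148 156 147 116  81  69  72  77  79  73  74  76  81
192 223 222 226 225 225 226 230 230 231 234 226 139  84  82  86  61  72  81  87  91  96  53  20  19  17  16  31  28  35  35  22  28  86 140 109  81  73  76  78  73  77  74  76  75  72  81
194 231 226 227 234 228 180 152 154 148 123 112 107 107 109 112 101  89  90  90  95  94  57  24  24  22  26  31  38  44  41  32  20  20  45  71  79  81  75  75  73  77  79  76  74  75  70
196 152 148 156 150 119 106 109 106 111 111 114 112 110  82  68  68  79  88  92  95  93  55  27  28  24  13  21  21  30  37  21  20  21  25  67  82  81  82  82  73  80  75  76  81  74  83
198 107 108 112 107 112 110 109 115 110 112 117 112 113 110  76  72  69  81  92  96  93  62  33  23  26  30  27  24  23  22  24  19  
[... 482 characters left out ...]
 115 113 116 111 110  85  78  77  71  75  70  74  78  78  84  83  80  87  89  90  70  63  50  41  82 204 239 234 233 228 230 227 229 229
206 117 114 120 118 111 117 121 117 112 115 114 108 113 110 112 116 115  89  78  76  79  73  77  82  83  74  75  78  82  84  95  89  85  74  42  59 144 225 230 229 226 229 228 232 228 228
208 112 115 117 118 116 115 112 118 114 117 117 111 115 112 118 115 116 115  90  80  77  78  79  80  81  77  75  78  74  77  88  89 102 210 235 205 162 218 235 229 227 227 229 229 228 228
210 118 115 114 116 117 116 118 119 118 114 116 120 114 119 120 116 115 122 120  90  80  79  83  80  85  81  86  81  87 106 112 120 136 218 232 214 129 158 223 233 231 228 227 228 229 229
```

```bash
python3 -m inch '[{"x":0,"y":-0.4,"z":0,"twist":0},{"x":0,"y":-0.4,"z":0,"twist":0},{"x":0,"y":-0.2,"z":0,"twist":0},{"x":0,"y":0,"z":0,"twist":0}]'
python3 st.py
```

```text
t: 11.1
eef_pos: [0.6114, 0.0023, 0.1554]
eef_rot: [3.14, 0.0, 0.039]
wrist_force: [0.8, -7.3, 2.0]
grip_width: 0.0926
finger_force: 3.7
[251.6 194.4] [24.  13.5] 54 bbox (240, 188, 20, 19) [ 0.619 -0.026  0.193]
190 225 225 226 227 223 223 226 225 225 227 226 232 229 181 108  90  92  70  40  17  23  35  50  78  44  22  22  13  21  18  23  17  18  21  22  63 123 138 129 102  78  72  77  73  71  85
192 226 228 223 225 225 226 225 228 227 224 233 232 185 153 112  87  95 109  91  86  94  95 100  96  48  20  16  18  18  26  35  36  36  35  29  24  60  92  80  77  75  73  75  71  74  75
194 230 229 227 232 230 233 230 183 153 122 106 108 108 105 116 111  89  81  83  90  91  88  92  96  50  15  18  17  22  17  29  30  26  31  26  27  23  42  71  83  82  76  72  79  79  71
196 152 147 123 134 124 111 108 103 110 112 114 111 107 110 114 110  86  65  63  74  91  93  95  91  48  17  19  21  25  27  27  24  31  28  20  20  12  40  69  78  76  73  80  71  84  79
198 109 108 114 115 106 114 112 115 111 107 112 115 110 109 114 118 113  89  71  77  83  88  94  97  65  42  25  22  20  29  26  27  27
[... 480 characters left out ...]
 117 114 115 113 115 110 114  90  77  72  75  75  75  79  74  84  82  85  92  84  68  56  53  50  94 201 239 236 231 232 229 229 226 226
206 116 116 109 115 120 110 114 115 111 115 113 114 114 116 109 110 112 115 114 115  87  75  78  74  79  79  77  73  80  86  88  93  84  63  51  61 151 225 234 229 229 229 229 229 229 229
208 117 114 112 118 109 117 109 118 114 116 114 112 116 115 115 117 115 113 118 114 117  94  79  75  81  75  81  80  80  81  82  88  87  96 120 128 149 223 234 229 230 226 228 227 226 227
210 111 112 116 120 114 114 117 122 113 119 116 119 117 113 118 114 123 116 118 113 122 120  93  78  79  84  82  76  83  76  86 115 128 130 126 121 103 159 222 232 233 227 228 228 228 229
```

```bash
sed -i '/^for r in range/d' st.py; python3 -m inch '[{"x":0,"y":-0.3,"z":0,"twist":0},{"x":0,"y":-0.3,"z":0,"twist":0},{"x":0,"y":-0.2,"z":0,"twist":0},{"x":0,"y":0,"z":0,"twist":0},{"x":0,"y":0,"z":0,"twist":0}]'
python3 st.py
```

```text
t: 11.65
eef_pos: [0.611, 0.0098, 0.1552]
eef_rot: [3.14, 0.001, 0.039]
wrist_force: [0.1, -11.3, 0.5]
grip_width: 0.0929
finger_force: 4.7
[252.9 193.6] [22.7 10.6] 49 bbox (242, 188, 20, 18) [ 0.617 -0.021  0.193]
```

```bash
cat > pr.py <<'E'
from h import *
g=grab_frame("scene")["image"].max(2)
for r in range(186,212,2): print(r,' '.join('%3d'%v for v in g[r,236:272]))
E
python3 pr.py
```

```text
186 140  56  41  72  86  86  40  15  23  21  22  10  17  19  16  37  46  48  38  59  98 110 122 124 120 108 111 110 110 109 109 110 100  99 100 100
188 223 155  77  87  94  78  45  28  12  17  16  11  13  23  30  43  45  49  46  39  68 103 108 113 134 124 113 111 109 112 109  77  72  92 101  86
190 236 222 141  89  87  97  68  44  52  78  79  85  61  48  43  47  49  48  50  43  38  67 104  90  94 123 114 115 110  93  74  78  76  67  74  73
192 117 110 107 101 105 117 104  89  85  93  93  88  67  49  49  46  46  55  53  45  54  38  77 104 108 114 119 111  83  72  75  73  72  73  74  74
194 111 111 114 111  94  80  67  82  93  94  89  93  77  58  54  51  45  47  51  49  46  52  34  67 113 113  91  75  69  65  76  74  69  71  76  77
196 113 111 116 112  86  68  74  71  86  95  89  91  75  81  67  50  52  51  51  47  44  49  49  40  64  73  74  79  72  74  81  69  77  76  74  73
198 112 111 114 111 116 108  75  72  72  81  83  88  82  85  90  65  56  49  52  49  50  54  52  49  29  48  70  81  85  75  78  77  73  75  73  73
200 116 112 109 113 109 115  82  74  68  76  77  77  82  84  88  84  68  57  52  46  53  55  52  52  42  33  56  76  89  95  91  85  81  85 116 170
202 113 113 114 114 108 108 113  89  72  74  73  80  82  76  89  88  86  67  54  62  52  49  51  53 121 203 228 228 237 236 238 233 232 229 212 205
204 114 114 113 115 114 116 117 109  91  78  73  80  77  82  83  88  92  94  70  58  58  51  88 201 239 236 229 227 228 227 227 227 227 229 234 196
206 113 121 116 108 114 112 117 117 109  87  75  78  84  74  79  89  86  93  90  67  52  62 152 226 233 228 229 230 228 230 228 229 228 228 229 234
208 118 111 116 115 112 111 115 122 120  90  78  77  77  80  86  83  88  92  91  91 122 130 148 227 234 229 227 227 228 229 228 228 228 228 231 234
210 114 117 116 115 113 119 114 116 116 119 107  95  87  77  87  85  86 121 132 130 124 121 106 161 222 232 233 230 227 230 228 228 229 234 238 210
```

The dark stub pixels (20–30) are gone and only the chute interior (about 50) shows, so the stub has dropped. I withdraw, letting the flap follow the finger shut, and rise clear.

```bash
python3 -m inch '[{"x":0,"y":0.7,"z":0,"twist":0},{"x":0,"y":1,"z":0,"twist":0},{"x":0,"y":1,"z":0,"twist":0},{"x":0,"y":1,"z":-0.5,"twist":0},{"x":0,"y":1,"z":-1,"twist":0},{"x":0,"y":0,"z":-2,"twist":0},{"x":0,"y":0,"z":-3,"twist":0},{"x":0,"y":0,"z":-3,"twist":0},{"x":0,"y":0,"z":-4,"twist":0},{"x":0,"y":0,"z":-4,"twist":0},{"x":0,"y":3,"z":-2,"twist":0},{"x":0,"y":4,"z":0,"twist":0},{"x":0,"y":4,"z":0,"twist":0},{"x":0,"y":4,"z":0,"twist":0},{"x":0,"y":4,"z":0,"twist":0},{"x":0,"y":4,"z":0,"twist":0},{"x":0,"y":4,"z":0,"twist":0},{"x":0,"y":0,"z":0,"twist":0},{"x":0,"y":0,"z":0,"twist":0}]'
python3 - <<'E'
from h import *
for n in("scene","top"):
    a=np.load(n+"0.npy",allow_pickle=True).item()["image"].astype(int); b=grab_frame(n)["image"].astype(int)
    d=(np.abs(a-b).max(2)>45).astype(np.uint8)*255
    print(n,[(cv2.boundingRect(c),int(cv2.contourArea(c))) for c in cv2.findContours(d,0,2)[0] if cv2.contourArea(c)>12])
    if n=="scene":
        g=b.max(2); g0=a.max(2)
        for r in range(160,206,6): print(r,g[r,232:290:3],g0[r,232:290:3])
E
```

```text
t: 13.65
eef_pos: [0.6235, -0.3069, 0.3504]
eef_rot: [-3.141, 0.001, 0.038]
wrist_force: [-0.4, 0.7, 0.6]
grip_width: 0.0927
finger_force: 0.0
scene [((82, 263, 53, 37), 927), ((153, 254, 7, 19), 16), ((226, 191, 16, 18), 189), ((1, 175, 36, 37), 837), ((32, 160, 4, 14), 14), ((180, 130, 48, 21), 346), ((205, 128, 9, 4), 13), ((209, 108, 46, 25), 72), ((0, 94, 57, 50), 1154), ((182, 69, 12, 36), 188), ((0, 66, 11, 20), 109), ((89, 65, 19, 6), 27), ((88, 57, 16, 9), 15), ((76, 51, 29, 21), 71), ((0, 48, 19, 6), 14), ((132, 43, 19, 6), 47), ((43, 34, 157, 214), 10759), ((21, 34, 19, 15), 37), ((201, 26, 33, 13), 20), ((0, 26, 31, 23), 406), ((199, 23, 74, 114), 3665), ((268, 0, 6, 14), 36), ((238, 0, 29, 25), 521), ((234, 0, 4, 19), 13), ((205, 0, 29, 34), 334), ((197, 0, 10, 12), 32), ((0, 0, 197, 105), 4166)]
160 [221 178 193 209 221 215 220 220 219 218 217 221 216 218 150  79 244 244
 221 224] [244 214 230 214 217 216 220 216 220 215 217 216 216 216 146  81 239 243
 221 224]
166 [198 220 175 221 211 219 219 214 218 222 214 218 220 221 213 153  80 247
 242 225] [231 243 217 218 213 2
[... 682 characters left out ...]
 220 207 216 215 216 217 212 217 210 221 215 217
 218 214]
196 [191 189 219 227 227 241 231 215 224 215 216 216 220 211 222 178 237 233
  96  79] [ 57  67  61 230 226 239 233 216 223 215 215 216 218 211 215 174 236 235
  86  80]
202 [193 192 226 227 227 223 243 223 218 216 228 231 227 242 131  87  90  97
  97 187] [ 69  58  35 144 227 226 240 224 215 211 228 230 224 241 128  88  83  95
  89 183]
top [((245, 348, 6, 14), 33), ((301, 306, 6, 18), 46), ((254, 302, 14, 15), 75), ((273, 294, 30, 33), 185), ((181, 291, 74, 93), 3239), ((302, 284, 10, 11), 16), ((229, 270, 50, 24), 601), ((304, 267, 199, 117), 13975), ((382, 192, 6, 16), 49), ((281, 171, 11, 13), 106), ((275, 111, 149, 179), 8822)]
```

```bash
python3 -c "
from plant import *
print(job_done())"
```

```text
the job is handed in; nothing more can be done
None
```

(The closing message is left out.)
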